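# Tip the tube rack back onto its feet and push it home

## Robot

A 6-joint arm with a two-finger parallel gripper is mounted at the origin on the work surface. World frame = base frame: x ahead of the robot, y to its left, z up, the work surface at z = 0. Lengths are in m, angles in rad, forces in N, time in s.
With the tool pointing down it reaches from about 0.4 to 0.825 m from the base axis. Payload 7 kg.
Tool frame: the origin (TCP) lies at the centre of the arm's flange, where the gripper is bolted on; the fingertips stand 178 mm ahead of it and the grasp point (between the pads) lies 159 mm ahead of it; z points along the fingers, y is the direction in which the jaws open and shut (so a half turn about z gives the same grasp; the last joint's range is limited). The gripper opens to 88 mm and grips with 3 to 60 N. Pads are 19 mm wide; open, the fingers measure 130 mm over their backs; the gripper's body (78 mm by 193 mm) begins 47 mm behind the grasp point.
Start: joints at [-1.035, 0.359, 0.012, 0, -1.224, -0.288], TCP at [0.166, -0.654, 0.405] pointing down, gripper open.
Joint ranges: [-3.07, 3.07], [-1.43, 2.12], [-1.02, 1.25], [-3.03, 1.67], [-3.05, -0], [-3.03, 3.03]. Speed limits (rad/s): [2.39, 2.39, 3.01, 3.14, 3.14, 3.14].

## Interface

Orientations are given as [roll, pitch, yaw] about the fixed x, y, z axes, in that order (R = Rz(yaw) Ry(pitch) Rx(roll)).
In Python, from station import * gives the robot as it stands.
- The arm moves only by the tool send_rows, never from a script. Its argument "motion" is a list of rows, each an object with "offset": the shift along the tool's x, y, z in cm, a list of three; "turn": the turn about the tool's z in degrees. In form: [{"offset": [x, y, z], "turn": turn}, ...]. A call has 1 to 8 rows; each row is the pose to reach, as a shift and turn from the pose commanded when the call began, along the tool's axes at that moment; what a row does not reach only later rows make up. A row lasts 1/10 s, in which the tool goes at most 50 mm and 8.59 degrees, less where a joint would pass 70% of its speed; a pose out of reach is approached as far as the arm can. A call with a gripper value outside its range is refused whole. "hand" is the opening, from -1 (shut) to 1 (fully open), set as the call begins (left out, the last holds). The fingers move at their own pace and stop on an object; "squeeze" is the grip in N (left out, the last holds). Time passes only in rows, so rows that repeat a pose let the fingers close. It gives the time, the measured TCP pose, the force and the opening at its end, in the units of the state.
- get_state(): the state, without advancing time (a new reading comes with each control period).
- grab_frame(name): name is "scene" or "top"; returns a dict with "frame" (480x640x3 uint8, blue, green, red), "range_z" (480x640 float32, m along the optical axis (not along the pixel's ray), 0 where there is no reading), "vertical_fov" (degrees; the focal length in pixels is half the picture's height over the tangent of half this angle, whatever the lens; pixels are square), "cx", "cy" (the principal point, pixels), "cam_to_world" (4x4, takes a point from camera to world coordinates). Camera axes: x right, y up, looking along -z (the intrinsics and any distortion apply to the point x, -y, -z); pixel columns grow to the right and rows downward; lengths in m; the calibration is good to about 2 mm. A picture is of the moment at which its call begins.
- job_done(): hands the job in, once; it reports no verdict.
The state is a dict: "t": time; "q": joint angles; "qd": joint speeds; "joint_efforts": joint torques, N m; "eef_pos": TCP position; "ee_rot": TCP orientation; "force": force on the tool from outside, world axes, zero at the start; "moment": the same for the moment, N m; "width": finger opening in m.
Only numpy, scipy, OpenCV 4.12 (cv2) and the standard library are available. Lean on these libraries where they do the work, as an engineer would, in place of code of your own. Each camera call takes 0.05 s, during which the arm holds its last target. There are 200 camera calls.

## Task

The blue tube rack has been left standing on one end to dry. Push it over with the fingers so that it comes down on its black feet with the holes facing up, then push it along the bench until the whole of one long side sits flush against the aluminium stop rail, between the rail's red ends. Only push: do not pick the rack up, and leave the bottles, beaker, jar and slide box standing where they are.

Things in the scene. Friction and masses are not known exactly. Their poses are not given: they have to be found in the camera images.
- rack: Blue plastic tube rack, empty, about 0.35 kg, loose, 190 mm long, 75 mm wide, 70 mm high on its feet. It starts standing on one end. Origin: centre of that end face. Own z: along the length (up at the start); x: across the width; +y: from the hole face (flat plate, 21 dark holes) to the foot side (black shoes on the ends). At the start +y is world +y within 0.25 rad. On its feet, y points down.
- rack_push (a point): Centre line of the hole face, 165 mm from the end the rack stands on (axes as rack). Pushed here along +y of the rack with the shut fingers, it overbalances after about 70 mm and drops onto its feet by itself. The holes are only marks: the face is solid.
- rack_mid (a point): The middle of the rack (axes as rack): 95 mm above the bench while it stands on end, 35 mm above it when it is on its feet, then 37.5 mm in from either long side. The long sides are open between flat plates whose edges and the end panels form one plane, to be pushed as one flat face.
- rail: Aluminium stop rail fixed to the bench on the far side of the work: straight, 440 mm long, 30 mm high, 10 mm thick, with a flat 4 mm foot behind it and red ends. Origin: middle of the face towards the robot, at bench level. x points square away from that face, away from the robot, through the rail; y runs along the rail.
- dropper: Small amber dropper bottle, 34 mm across, 75 mm tall, loose, upright; origin: centre of its underside. To be left alone.
- reagent: White reagent bottle with a red cap, 60 mm across, 130 mm tall, loose, upright; origin: centre of its underside. To be left alone.
- jar: Small clear jar with a white lid, 56 mm across, 65 mm tall, loose, upright; origin: centre of its underside. To be left alone.
- beaker: Clear glass beaker, 70 mm across, 90 mm tall, loose, upright; origin: centre of its underside. To be left alone.
- slidebox: Flat green slide box, 102 x 82 x 36 mm, loose, upright; origin: centre of its underside. To be left alone.
- amberjar: Amber bottle with a white cap, 48 mm across, 100 mm tall, loose, upright; origin: centre of its underside. To be left alone.
Things that resemble listed ones, but are neither listed nor needed, are in the scene too. Of the things that look like the rack, take the one that is farthest from the robot's base at the start.

How it is judged:
On the way, in this order (a step that is already met when the one before it is completed fails the run):
1. the rack lies on its feet, holes up (angle between rack's own y axis and vertical above 3.05 rad and height (world z) of rack_mid below 0.045 m and linear speed of rack below 0.05 m/s), for 0.2 s.
2. still on its feet, the rack's long side is flush against the rail (angle between rack's own y axis and vertical above 3.05 rad and height (world z) of rack_mid below 0.045 m and x of rack_mid in the frame of rail between -0.0425 and -0.03 m and angle between the x axis of rack and the x axis of rail, either way round below 0.05 rad and y of rack_mid in the frame of rail between -0.13 and 0.13 m), for 0.2 s.
At the end, for the whole second after the job is handed in: The rack rests on its feet, holes up (within 0.09 rad), one long side against the rail's near face: its middle at most 5 mm further from the face than when touching, parallel within 0.05 rad, its middle within 130 mm of the rail's middle along the rail, at rest (all of step 2 and linear speed of rack below 0.01 m/s and angular speed of rack below 0.1 rad/s).
It fails at once if the rack is lifted or carried (height (world z) of rack_mid above 0.125 m or (angle between rack's own y axis and vertical above 2.85 rad and height (world z) of rack_mid above 0.08 m)).
It fails at once if a bystander is moved more than 25 mm or tipped more than 0.4 rad (distance of any of dropper, reagent, jar, beaker, slidebox, amberjar from where it was at the start of the episode above 0.025 m or angle between any of dropper, reagent, jar, beaker, slidebox, amberjar's own z axis and vertical above 0.4 rad).
It also fails if it takes over 50 s, if anything falls off the work surface, if the arm or the gripper's body presses on something with over 40 N, if the wrist force passes 120 N, or if a joint passes its speed limit or range.

## Working session

There is one attempt and no reset: what is moved stays moved. The work goes in short steps, Python scripts to look and compute and a tool call to move; the robot and the scene stay as the last step left them, time stands still between calls to the robot, and variables do not carry over. Pictures are saved under pics/ and viewed, about 8 in all and at most 12, crops included, and the job is handed in when it is done.

Besides the shell and the picture viewer there is one more tool, called after ">>>" as a command line: name --argument value ..., lists and objects as JSON in quotes. send_rows: Moves the arm, as the interface text tells. Its arguments: {"type":"object","properties":{"motion":{"type":"array"},"hand":{"type":"number"},"squeeze":{"type":"number"}},"required":["motion"]}

```bash
mkdir -p pics; cat > h.py <<'E'
from station import *
import numpy as np, cv2
def grab(n):
    f=grab_frame(n); h=f["frame"].shape[0]
    f["f"]=h/2/np.tan(np.radians(f["vertical_fov"])/2); return f
def cloud(f):
    z=f["range_z"]; v,u=np.mgrid[:z.shape[0],:z.shape[1]]
    p=np.stack([(u-f["cx"])/f["f"]*z,-(v-f["cy"])/f["f"]*z,-z,np.ones_like(z)],-1)
    w=(p@np.array(f["cam_to_world"]).T)[...,:3]; w[z==0]=np.nan; return w
E
python3 - <<'E'
from h import *
for n in("scene","top"):
    f=grab(n); cv2.imwrite(f"pics/{n}0.png",f["frame"]); np.save(f"{n}0.npy",cloud(f))
    print(n,f.keys(),f["f"],f["cx"],f["cy"],np.round(f["cam_to_world"],3).tolist(),(f["range_z"]>0).mean())
print(get_state())
E
```

```text
scene dict_keys(['frame', 'range_z', 'vertical_fov', 'cx', 'cy', 'cam_to_world', 'f']) 518.3284661741702 310.41550974996056 242.82238428128645 [[0.065, -0.643, 0.763, 1.353], [0.998, 0.032, -0.058, -0.094], [0.013, 0.765, 0.644, 0.881], [0.0, 0.0, 0.0, 1.0]] 0.9959635416666667
top dict_keys(['frame', 'range_z', 'vertical_fov', 'cx', 'cy', 'cam_to_world', 'f']) 591.4896742339607 313.5937205339205 235.8362760489815 [[-0.027, 0.986, -0.166, 0.218], [-0.999, -0.031, -0.02, -0.057], [-0.025, 0.166, 0.986, 1.682], [0.0, 0.0, 0.0, 1.0]] 0.9960123697916666
{'t': 0.1, 'q': array([-1.03492822e+00,  3.59334272e-01,  1.11451653e-02, -3.03066329e-04,
       -1.22406821e+00, -2.88095674e-01]), 'qd': array([ 0.00122912, -0.00186315,  0.00326319,  0.00188257, -0.00031273,
        0.00036303]), 'joint_efforts': array([-2.25610340e-03, -5.84161985e+01,  2.93750292e+01,  7.01553404e+00,
        1.01717180e-02, -7.00911687e-05]), 'eef_pos': array([ 0.16549573, -0.65422751,  0.40380254]), 'ee_rot': array([ 3.14011092e+00, -1.41970545e-04, -2.89392332e+00]), 'force': array([-0.03617992, -0.11705989,  0.84075491]), 'moment': array([-0.00164458,  0.03607986, -0.01009111]), 'width': 0.08789208584195428}
```

View pics/scene0.png

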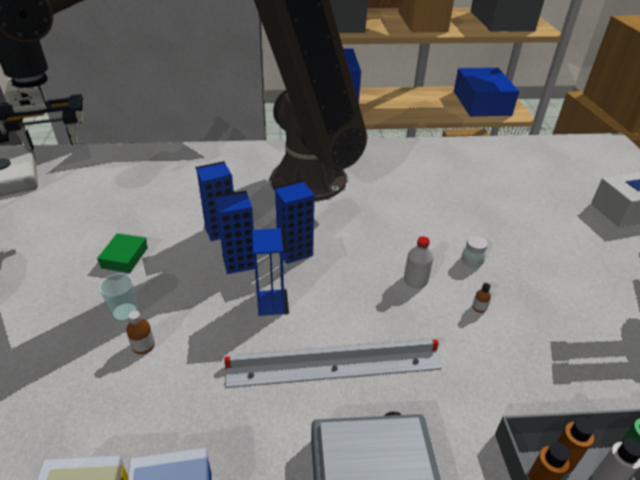

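View pics/top0.png

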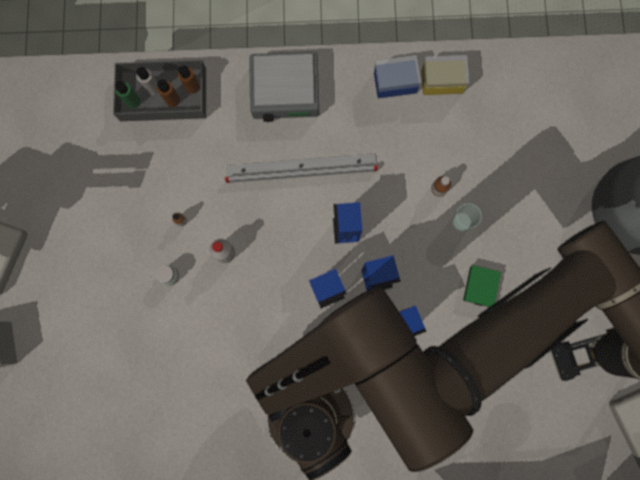

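Scene view: four blue racks; the farthest from the base is at (270,275) in the scene view and (348,222) in the top view, black feet toward +y. The rail runs (228,365)-(437,347) in the scene view and (227,180)-(377,168) in the top view.

```bash
python3 - <<'E'
import numpy as np,cv2
for n in("scene","top"):
    im=cv2.imread(f"pics/{n}0.png"); w=np.load(f"{n}0.npy"); hsv=cv2.cvtColor(im,cv2.COLOR_BGR2HSV)
    H,S,V=cv2.split(hsv)
    ws=(w[...,0]<1.0)&(w[...,0]>0.1)&(np.abs(w[...,1])<0.6)
    print(n)
    for name,m in dict(bluetop=(H>105)&(H<130)&(S>120)&(w[...,2]>0.18)&(w[...,2]<.2),blue=(H>105)&(H<130)&(S>120),green=(H>45)&(H<80)&(S>120),red=((H<6)|(H>174))&(S>130)).items():
        k,l,st,_=cv2.connectedComponentsWithStats((m&ws).astype(np.uint8))
        for i in range(1,k):
            if st[i,4]<12: continue
            p=w[l==i]; p=p[~np.isnan(p[:,0])]
            r=cv2.minAreaRect(p[:,:2].astype(np.float32)*1000)
            print(name,st[i].tolist(),np.round(np.median(p,0),3),"zmax",p[:,2].max().round(3),np.round(r[0]),np.round(r[1]),round(r[2],1), "box",np.round(cv2.boxPoints(r)).tolist() if name=='bluetop' else '')
    # other objects: any height>0.03
    m=(w[...,2]>0.02)&(w[...,2]<0.25)&ws
    k,l,st,_=cv2.connectedComponentsWithStats(m.astype(np.uint8))
    for i in range(1,k):
        if st[i,4]<25: continue
        p=w[l==i]; print("obj",st[i].tolist(),"min",p.min(0).round(3),"max",p.max(0).round(3))
E
```

```text
scene
bluetop [197, 163, 34, 21, 503] [ 0.253 -0.253  0.189] zmax 0.194 [ 248. -253.] [71. 74.] 19.3 box [[202.0, -230.0], [226.0, -300.0], [293.0, -276.0], [269.0, -207.0]]
bluetop [275, 181, 40, 25, 606] [ 0.35  -0.057  0.189] zmax 0.193 [344. -57.] [70. 77.] 23.0 box [[297.0, -35.0], [327.0, -106.0], [391.0, -79.0], [361.0, -8.0]]
bluetop [215, 192, 37, 24, 637] [ 0.385 -0.199  0.189] zmax 0.195 [ 377. -199.] [71. 75.] 11.8 box [[335.0, -169.0], [350.0, -242.0], [420.0, -228.0], [404.0, -155.0]]
bluetop [253, 228, 31, 28, 742] [ 0.522 -0.119  0.189] zmax 0.194 [ 518. -120.] [81. 62.] 1.8 box [[476.0, -90.0], [478.0, -152.0], [559.0, -149.0], [557.0, -87.0]]
blue [197, 163, 118, 152, 7129] [ 0.382 -0.148  0.145] zmax 0.195 [ 366. -128.] [384. 224.] 21.3 box 
blue [208, 465, 3, 15, 32] [ 0.936 -0.222  0.041] zmax 0.067 [ 941. -222.] [33.  1.] 6.1 box 
green [98, 234, 48, 38, 1255] [ 0.361 -0.484  0.035] zmax 0.04 [ 346. -487.] [ 83. 103.] 73.2 box 
green [622, 424, 18, 17, 132] [0.927 0.489 0.082] zmax 0.094 [929. 489.] [ 7. 25.] 87.1 box 
red [418, 237, 11, 11, 100] [0.468 0.23  0.
[... 3249 characters left out ...]
, 29, 28, 415] min [ 0.496 -0.483  0.02 ] max [ 0.565 -0.414  0.098]
obj [172, 212, 14, 13, 144] min [0.54  0.344 0.021] max [0.574 0.377 0.084]
obj [210, 239, 25, 24, 457] min [0.43  0.203 0.021] max [0.488 0.261 0.14 ]
obj [361, 255, 40, 35, 884] min [ 0.334 -0.241  0.021] max [ 0.414 -0.154  0.201]
obj [155, 265, 24, 20, 370] min [0.371 0.364 0.02 ] max [0.426 0.417 0.077]
obj [464, 265, 37, 41, 1131] min [ 0.288 -0.539  0.021] max [ 0.4   -0.435  0.048]
obj [309, 268, 38, 37, 829] min [ 0.295 -0.104  0.058] max [ 0.386 -0.012  0.201]
obj [399, 305, 28, 31, 438] min [ 0.213 -0.3    0.087] max [ 0.287 -0.235  0.201]
obj [246, 363, 19, 25, 65] min [0.101 0.1   0.21 ] max [0.156 0.146 0.25 ]
```

>>> send_rows --motion '[{"offset": [-4, 3, 0], "turn": 2}, {"offset": [-8, 6, 0], "turn": 4}, {"offset": [-12, 9, 0], "turn": 6}, {"offset": [-16, 12, 0], "turn": 8}, {"offset": [-20, 15, 0], "turn": 10}, {"offset": [-24, 18, 0], "turn": 11.5}, {"offset": [-28, 21, 0], "turn": 11.5}, {"offset": [-32, 24, 0], "turn": 11.5}]' --hand -1 --squeeze 20

```text
t: 0.9
eef_pos: [0.4177, -0.3413, 0.4046]
ee_rot: [3.141, 0.0, -3.095]
force: [1.7, -1.0, -0.6]
width: 0.0291
```

>>> send_rows --motion '[{"offset": [-4, 4, 0], "turn": 0}, {"offset": [-8, 8, 0], "turn": 0}, {"offset": [-10.8, 12, 0], "turn": 0}, {"offset": [-10.8, 13.3, 2], "turn": 0}, {"offset": [-10.8, 13.3, 5], "turn": 0}, {"offset": [-10.8, 13.3, 7.4], "turn": 0}, {"offset": [-10.8, 13.3, 7.4], "turn": 0}, {"offset": [-10.8, 13.3, 7.4], "turn": 0}]'

```text
t: 1.7
eef_pos: [0.5187, -0.2054, 0.3309]
ee_rot: [-3.141, -0.001, -3.094]
force: [0.6, -0.0, 1.0]
width: 0.0007
```

```bash
python3 - <<'E'
from h import *
f=grab("scene"); cv2.imwrite("pics/s1.png",cv2.resize(f["frame"][120:400,120:460],None,fx=2,fy=2)); s=get_state(); print(s["eef_pos"],s["width"])
E
```

```text
[ 0.51893457 -0.20554862  0.33173818] 0.0005642480267044703
```

View pics/s1.png

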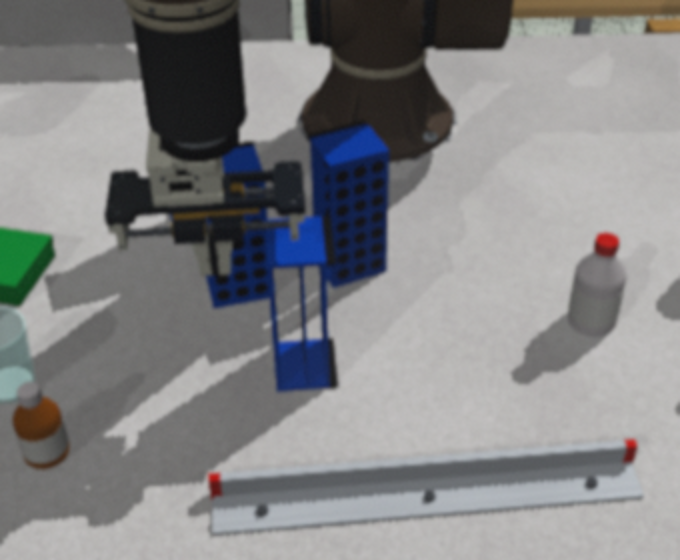

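The shut fingers (217,255 in the crop) are beside the rack's hole face (273,250), and the gripper body clears the rack's top. Pushing.

>>> send_rows --motion '[{"offset": [0, 1.5, 0], "turn": 0}, {"offset": [0, 3, 0], "turn": 0}, {"offset": [0, 3.8, 0], "turn": 0}, {"offset": [0, 4.5, 0], "turn": 0}, {"offset": [0, 5.2, 0], "turn": 0}, {"offset": [0, 6, 0], "turn": 0}, {"offset": [0, 6.8, 0], "turn": 0}, {"offset": [0, 7.5, 0], "turn": 0}]'

```text
t: 2.55
eef_pos: [0.5149, -0.1297, 0.3306]
ee_rot: [3.142, -0.0, -3.094]
force: [0.2, -0.2, 1.4]
width: 0.0004
```

>>> send_rows --motion '[{"offset": [0, 0.7, 0], "turn": 0}, {"offset": [0, 1.4, 0], "turn": 0}, {"offset": [0, 2, 0], "turn": 0}, {"offset": [0, 2.6, 0], "turn": 0}, {"offset": [0, 2.6, 0], "turn": 0}]'

```text
t: 3.05
eef_pos: [0.5137, -0.1037, 0.3306]
ee_rot: [3.141, -0.0, -3.094]
force: [0.4, -0.3, -0.1]
width: 0.0005
```

```bash
python3 - <<'E'
from h import *
f=grab("scene"); cv2.imwrite("pics/s2.png",cv2.resize(f["frame"][120:400,120:460],None,fx=2,fy=2)); s=get_state(); print(s["eef_pos"],s["force"])
E
```

```text
[ 0.51374499 -0.10403619  0.33063041] [-0.11459635 -0.4261421   1.09563448]
```

View pics/s2.png

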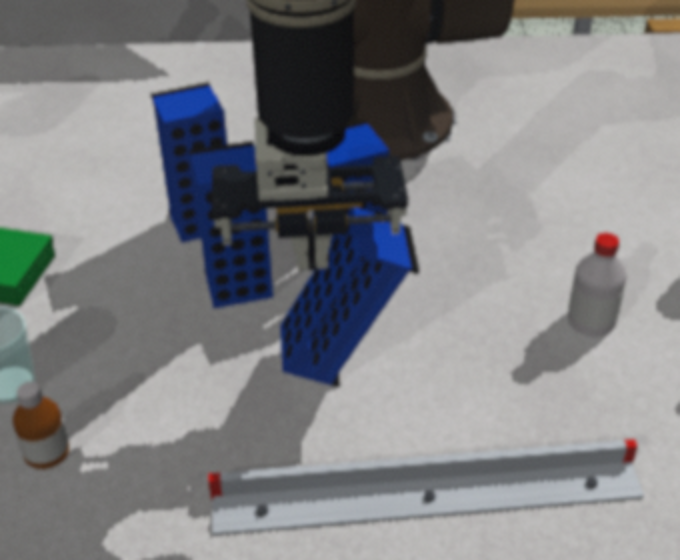

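The rack is tipping to +y, bottom at (310,378) and top at (385,240) in the crop. I'll let it finish falling.

>>> send_rows --motion '[{"offset": [0, 0, 0], "turn": 0}, {"offset": [0, 0, 0], "turn": 0}, {"offset": [0, 0, 0], "turn": 0}, {"offset": [0, 0, 0], "turn": 0}, {"offset": [0, 0, 0], "turn": 0}]'

```text
t: 3.6
eef_pos: [0.5137, -0.1045, 0.3306]
ee_rot: [-3.142, -0.0, -3.095]
force: [-0.6, -0.5, 0.4]
width: 0.0006
```

```bash
python3 - <<'E'
from h import *
f=grab("scene"); w=cloud(f); cv2.imwrite("pics/s3.png",cv2.resize(f["frame"][120:400,120:460],None,fx=2,fy=2)); s=get_state(); print(s["eef_pos"],s["force"])
E
```

```text
[ 0.51375323 -0.10448374  0.33065274] [0.11856741 0.71457113 0.03964795]
```

View pics/s3.png

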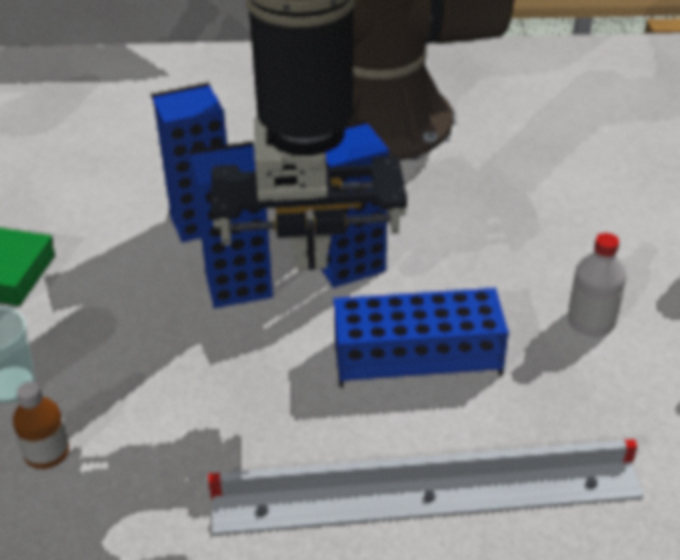

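The rack is on its feet, holes up: top plate (335,290)-(507,340) in the crop, parallel to the rail. Next, its pose and the rail's.

```bash
cat > m.py <<'E'
from h import *
def rack(n):
    f=grab(n); w=cloud(f); H,S,V=cv2.split(cv2.cvtColor(f["frame"],cv2.COLOR_BGR2HSV))
    m=(w[...,2]>.06)&(w[...,2]<.08)&(w[...,0]>.4)&(w[...,0]<.7)&(w[...,1]>-.2)&(w[...,1]<.19)&(((H>105)&(H<130)&(S>100)))
    m=cv2.morphologyEx(m.astype(np.uint8),cv2.MORPH_CLOSE,np.ones((7,7)))
    k,l,st,_=cv2.connectedComponentsWithStats(m); i=1+st[1:,4].argmax()
    p=w[(l==i)&(w[...,2]>.062)&(w[...,2]<.08)]
    r=cv2.minAreaRect(p[:,:2].astype(np.float32)*1000); print(n,"rack",np.round(r[0],1),np.round(r[1],1),round(r[2],2),"z",np.median(p[:,2]).round(3),np.round(cv2.boxPoints(r)).tolist())
    # rail: points of height .026-.034
    q=w[(w[...,2]>.024)&(w[...,2]<.036)&(w[...,0]>.65)&(w[...,0]<.72)&(abs(w[...,1])<.215)]
    a,b=np.polyfit(q[:,1],q[:,0],1); d=q[:,0]-a*q[:,1]-b
    print("rail x=%.4f*y+%.4f"%(a,b),"resid pct",np.percentile(d,[2,10,50,90,98]).round(4),"y",q[:,1].min(),q[:,1].max())
if __name__=="__main__":
    rack("scene"); rack("top")
E
python3 m.py
```

```text
scene rack [512.7  14.5] [ 80.4 189.3] 2.56 z 0.069 [[468.0, 107.0], [477.0, -82.0], [557.0, -78.0], [549.0, 111.0]]
rail x=-0.0461*y+0.6861 resid pct [-0.0069 -0.0051  0.0004  0.004   0.0054] y -0.21461782409187924 0.2149982050667051
top rack [512.1  -6.3] [ 75.2 142.9] 2.15 z 0.07 [[472.0, 64.0], [477.0, -79.0], [552.0, -76.0], [547.0, 66.0]]
rail x=-0.0500*y+0.6849 resid pct [-0.0067 -0.005   0.0005  0.0041  0.0053] y -0.2122455317162858 0.21421463702836394
```

>>> send_rows --motion '[{"offset": [3, 3, 0], "turn": 0}, {"offset": [5.6, 6, 0], "turn": 0}, {"offset": [5.6, 9, 0], "turn": 0}, {"offset": [5.6, 11.7, 0], "turn": 0}, {"offset": [5.6, 11.7, 0], "turn": 0}, {"offset": [5.6, 11.7, 0], "turn": 0}, {"offset": [5.6, 11.7, 1], "turn": 0}, {"offset": [5.6, 11.7, 3], "turn": 0}]' --hand 1

```text
t: 4.55
eef_pos: [0.4528, 0.0094, 0.3008]
ee_rot: [3.141, 0.002, -3.095]
force: [-0.0, -0.2, -0.0]
width: 0.0591
```

>>> send_rows --motion '[{"offset": [0, 0, 2], "turn": 0}, {"offset": [0, 0, 4], "turn": 0}, {"offset": [0, 0, 6], "turn": 0}, {"offset": [0, 0, 8], "turn": 0}, {"offset": [0, 0, 9.5], "turn": 0}, {"offset": [0, 0, 10.1], "turn": 0}, {"offset": [0, 0, 10.1], "turn": 0}]'

```text
t: 5.25
eef_pos: [0.452, 0.0091, 0.1986]
ee_rot: [-3.141, -0.002, -3.096]
force: [0.5, -0.2, 0.9]
width: 0.0874
```

```bash
python3 - <<'E'
from h import *
f=grab("scene"); cv2.imwrite("pics/s4.png",cv2.resize(f["frame"][120:400,120:460],None,fx=2,fy=2)); s=get_state(); print(s["eef_pos"],s["force"],s["width"])
from m import rack; rack("scene")
E
```

```text
[0.45230629 0.00935007 0.19931867] [-0.83589839  0.30144475  0.33129308] 0.087651309315777
scene rack [513.8  14.6] [ 79.6 189.9] 3.3 z 0.069 [[469.0, 107.0], [480.0, -82.0], [559.0, -78.0], [548.0, 112.0]]
rail x=-0.0463*y+0.6860 resid pct [-0.0068 -0.005   0.0006  0.0041  0.0052] y -0.21468136587356626 0.21446667818166767
```

View pics/s4.png

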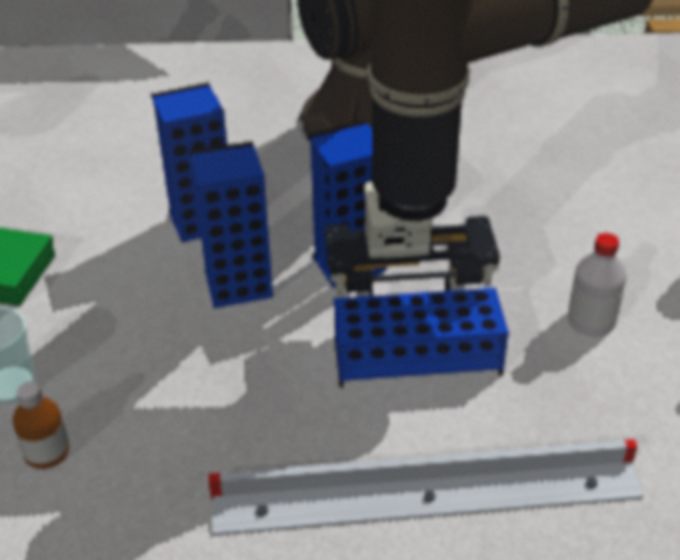

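The open fingers are behind the rack's near long side (345-490, 285 in the crop), with the neighbouring racks clear. Pushing toward the rail.

>>> send_rows --motion '[{"offset": [-1, 0, 0], "turn": 0}, {"offset": [-2, 0, 0], "turn": 0}, {"offset": [-3, 0, 0], "turn": 0}, {"offset": [-4, 0, 0], "turn": 0}, {"offset": [-5, 0, 0], "turn": 0}, {"offset": [-6, 0, 0], "turn": 0}, {"offset": [-7, 0, 0], "turn": 0}, {"offset": [-8, 0, 0], "turn": 0}]'

```text
t: 6.15
eef_pos: [0.5327, 0.0133, 0.1998]
ee_rot: [-3.141, -0.001, -3.095]
force: [-5.7, -0.5, 5.1]
width: 0.0875
```

>>> send_rows --motion '[{"offset": [-1, 0, 0], "turn": 0}, {"offset": [-2, 0, 0], "turn": 0}, {"offset": [-3, 0, 0], "turn": 0}, {"offset": [-4, 0, 0], "turn": 0}, {"offset": [-4.6, 0, 0], "turn": 0}, {"offset": [-5, 0, 0], "turn": 0}, {"offset": [-5.3, 0, 0], "turn": 0}, {"offset": [-5.3, 0, 0], "turn": 0}]'

```text
t: 6.95
eef_pos: [0.5855, 0.016, 0.1996]
ee_rot: [-3.142, -0.0, -3.095]
force: [-1.3, -1.6, 0.1]
width: 0.0877
```

```bash
python3 - <<'E'
from h import *
from m import rack; rack("scene"); rack("top"); s=get_state(); print(s["eef_pos"],s["force"],s["width"])
E
```

```text
scene rack [635.   20.3] [ 78.1 189.5] 2.63 z 0.069 [[592.0, 113.0], [600.0, -76.0], [678.0, -73.0], [670.0, 117.0]]
rail x=-0.0530*y+0.6797 resid pct [-0.0276 -0.0191  0.0042  0.0102  0.0119] y -0.21446543984968436 0.214734820428613
top rack [656.1 -51. ] [36.8 34.6] 88.85 z 0.07 [[638.0, -69.0], [673.0, -70.0], [674.0, -33.0], [639.0, -32.0]]
rail x=-0.0335*y+0.6859 resid pct [-0.0056 -0.0042 -0.0002  0.0042  0.006 ] y -0.2120534920212331 -0.029859088857664386
[0.58542124 0.01605839 0.19962046] [-1.80470187 -0.11272812  0.33945725] 0.0874503913703919
```

>>> send_rows --motion '[{"offset": [-0.2, 0, 0], "turn": 0}, {"offset": [-0.4, 0, 0], "turn": 0}, {"offset": [-0.6, 0, 0], "turn": 0}, {"offset": [-0.7, 0, 0], "turn": 0}, {"offset": [-0.7, 0, 0], "turn": 0}]'

```text
t: 7.55
eef_pos: [0.5923, 0.0165, 0.1996]
ee_rot: [3.142, 0.0, -3.094]
force: [-2.9, -0.7, 0.4]
width: 0.0877
```

>>> send_rows --motion '[{"offset": [-0.1, 0, 0], "turn": 0}, {"offset": [-0.2, 0, 0], "turn": 0}, {"offset": [-0.2, 0, 0], "turn": 0}]'

```text
t: 7.85
eef_pos: [0.5928, 0.0165, 0.1996]
ee_rot: [-3.141, -0.003, -3.095]
force: [-10.3, 3.1, 7.8]
width: 0.0876
```

>>> send_rows --motion '[{"offset": [-0.1, 0, 0], "turn": 0}, {"offset": [-0.2, 0, 0], "turn": 0}, {"offset": [-0.2, 0, 0], "turn": 0}]'

```text
t: 8.15
eef_pos: [0.5934, 0.0166, 0.1996]
ee_rot: [-3.141, -0.006, -3.095]
force: [-18.0, 4.7, 14.3]
width: 0.0874
```

Contact: the force climbs without any motion. I'll back off gently, rise and check.

>>> send_rows --motion '[{"offset": [0.3, 0, 0], "turn": 0}, {"offset": [0.8, 0, 0], "turn": 0}, {"offset": [1.8, 0, 0], "turn": 0}, {"offset": [2.8, 0, 0], "turn": 0}, {"offset": [2.8, 0, -4], "turn": 0}, {"offset": [2.8, 0, -8], "turn": 0}, {"offset": [2.8, 0, -12], "turn": 0}, {"offset": [2.8, 0, -16], "turn": 0}]'

```text
t: 8.95
eef_pos: [0.5674, 0.0152, 0.3614]
ee_rot: [3.141, 0.001, -3.094]
force: [0.5, -0.2, -0.6]
width: 0.0878
```

>>> send_rows --motion '[{"offset": [5, 0, -2], "turn": 0}, {"offset": [10, 0, -2], "turn": 0}, {"offset": [13, 0, -2], "turn": 0}, {"offset": [13, 0, -2], "turn": 0}]'

```text
t: 9.35
eef_pos: [0.4341, 0.0082, 0.3801]
ee_rot: [3.14, 0.001, -3.094]
force: [1.4, 0.6, -0.5]
width: 0.0876
```

```bash
python3 - <<'E'
from h import *
from m import rack; rack("scene"); rack("top"); s=get_state(); print(s["eef_pos"],s["force"])
f=grab("scene"); cv2.imwrite("pics/s5.png",cv2.resize(f["frame"][140:420,90:500],None,fx=1.9,fy=1.9))
w=cloud(f); H,S,V=cv2.split(cv2.cvtColor(f["frame"],cv2.COLOR_BGR2HSV))
for y in(-.06,-.02,.02,.06,.1):
    q=w[(abs(w[...,1]-y)<.006)&(w[...,0]>.6)&(w[...,0]<.71)&(w[...,2]>.005)]; c=lambda a,b:np.percentile(q[(q[:,2]>a)&(q[:,2]<b),0],[2,50,95]).round(4)
    print(y,"front face x",c(.04,.06),"rail top",c(.027,.036))
E
```

```text
scene rack [641.9  21.1] [ 79.2 190.5] 3.12 z 0.069 [[597.0, 114.0], [608.0, -76.0], [687.0, -72.0], [676.0, 118.0]]
rail x=-0.0550*y+0.6809 resid pct [-0.024  -0.016   0.0027  0.0091  0.0109] y -0.2147127017646539 0.21487843356033223
top rack [640.7  22.1] [ 76.1 187.5] 2.39 z 0.07 [[599.0, 114.0], [607.0, -73.0], [683.0, -70.0], [675.0, 117.0]]
rail x=-0.0462*y+0.6839 resid pct [-0.0056 -0.0043  0.      0.0049  0.006 ] y -0.2122466771896793 0.21393189496707857
[0.43742462 0.00904913 0.38038581] [ 0.96051202 -0.16347259  0.16398559]Traceback (most recent call last):
  File "<stdin>", line 7, in <module>
  File "<stdin>", line 6, in <lambda>
    return _quantile_unchecked(
        a, q, axis, out, overwrite_input, method, keepdims, weights)
    return _ureduce(a,
                    func=_quantile_ureduce_func,
    ...<5 lines>...
                    overwrite_input=overwrite_input,
                    method=method)
    r = func(a, **kwargs)
    result = _quantile(arr,
                       quantiles=q,
    ...<2 lines>...
                       out=out,
                       weights=wgt)
    slices_having_nans = np.isnan(arr[-1, ...])
                                  ~~~^^^^^^^^^
IndexError: index -1 is out of bounds for axis 0 with size 0
```

View pics/s5.png

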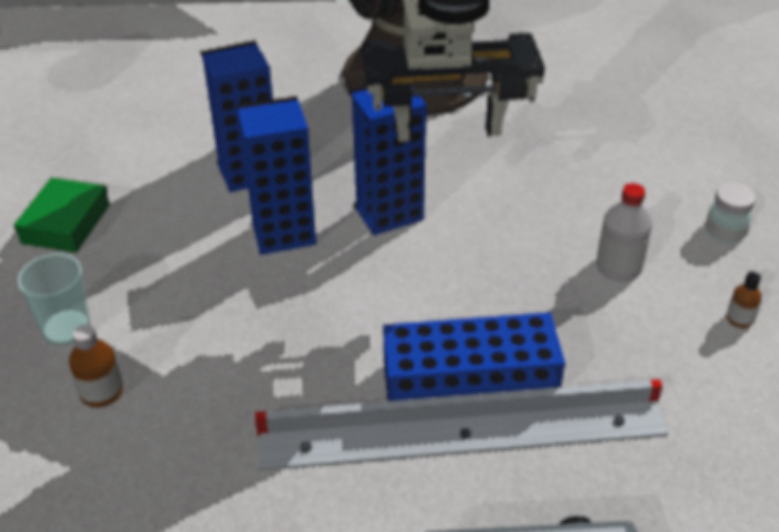

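The picture shows the rack upright with its long side along the rail's near face (385-563, 390), between the red ends. Nothing else has moved. Handing in.

```bash
python3 -c "
from station import *
print(job_done(), get_state()['t'])"
```

```text
the job is handed in; nothing more can be done
the job is handed in; nothing more can be done
```

I tipped the farthest blue rack over with the shut fingers, and it came down on its feet with the holes up. With the fingers open, I then pushed its near long side until it met the rail, backed off and handed the job in at about 9.5 s on the robot's clock. No verdict was reported.

- **Contact with the rail:** the push force rose to about 18 N while the fingers barely moved.
- **Position:** the two cameras put the rack's middle at x of about 0.641–0.642 m, and I worked out about 0.642 m for touching. Along the rail it is about 15 mm from the rail's middle.
- **Angle:** the rack measured 2.4° (top camera) to 3.1° (scene camera), against about 2.7° for the rail, well within the 0.05 rad limit.
- **Surroundings:** in the last picture the bottles, beaker, jar, slide box and other racks were still standing and looked unmoved. I judged that by eye and did not measure their positions again.
- **Failed check:** a final script comparing the rack's front face with the rail at several points crashed, because no depth points fell in one of the height bands. I did not repeat it. The rail fits taken with the rack against it were also disturbed by rack points, so I used the earlier clean fit for the rail.

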